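# Stack a ceramic fuse in the test jig and hold its contact pressed

### The job

Build up the fuse in the blue test jig's round pocket: lay in the white ceramic body, then the brass spacer, then the ceramic cap disc with the red ring facing up, each flat on the one below and set down, not dropped. Then press the cap down with the gripper against the jig's spring until its top is flush with the rim of the pocket, keep it there for two seconds, and finish still holding it pressed flush. Leave the other things on the bench where they are.

Things in the scene. Friction and masses are not known exactly. Their poses are not given: they have to be found in the camera images.
- jig: Fixed test jig on the white board; position and yaw (to 0.6 rad) vary. Blue base 20 mm thick, 90 mm along y, from x -55 to +75 mm, with terminals and lamp up to 30 mm high at x +62 mm. Two aluminium shells at its +x and -x sides form a round pocket, inside 55, outside 73 mm diameter, their tops 78 mm above the underside. Origin: on the pocket axis at the underside, 12 mm above the table; z up.
- jig_rim (a point): Centre of the pocket's mouth, level with the rim (tops of the shells): 78 mm above the jig's underside, 90 mm above the table. At the jig's +y and -y sides the pocket is open over its full height, 38 mm wide between the shells and wider outside: fingers closing along the jig's y pass down beside a part.
- plunger_pad (a joint): Travel of the pocket's sprung floor in m: 0 = up, grows as pressed down, stop at 0.012. The spring pushes up with 6 N at 0 plus 0.8 N per mm; the stack alone (3 to 5 N) does not sink it. The parts stacked are 54 mm high, so at 0 the cap stands 8 mm above the rim; flush is about 8 mm of travel, some 7 to 10 N of push.
- pad_top (a point): Centre of the top of the sprung brass pad, 46 mm diameter, that is the pocket's floor. Up, it lies 46 mm below the rim, 44 mm above the table. Moves down with the travel.
- fuse_body: White ceramic fuse body, 30 mm high, with a dark band round its waist and a small brass contact on top; about 150 g. Stands upright on the white board (board top 12 mm above the table) at the start, 51 mm in diameter, all edges chamfered 2.5 mm. Origin: centre of its underside; z up. 
- spacer: Solid brass spacer disc, 12 mm high, with a small dark dot in the middle of its top; about 200 g. Stands upright on the white board (board top 12 mm above the table) at the start, 51 mm in diameter, all edges chamfered 2.5 mm. Origin: centre of its underside; z up. 
- cap_disc: White ceramic cap disc, 12 mm high, with a red ring on its top; about 60 g. Stands upright on the white board (board top 12 mm above the table) at the start, 51 mm in diameter, all edges chamfered 2.5 mm. Origin: centre of its underside; z up. 
- cap_top (a point): Centre of the cap disc's top face, 12 mm above its underside.
- contactor: Bystander: black and white contactor with blue tab, 70 x 45 x 81 mm, on the board. Origin: centre of underside.
- breaker: Bystander: white circuit breaker with red toggle, 75 x 52 x 78 mm, on the board. Origin: centre of underside.
- terminal_strip: Bystander: black terminal strip, 22 x 100 x 20 mm (long along its y), on the board. Origin: centre of underside.
- spare_fuse: Bystander: slim waisted white ceramic fuse, 34 mm diameter, 48 mm high, on the board. Not one of the parts. Origin: centre of underside.
- screwdriver: Bystander: yellow and black screwdriver, 180 mm long along its x, 28 mm wide, 24 mm high. Origin: underside, where blade meets handle; blade to +x.
- bottle: Bystander: bottle with green cap, 64 mm diameter, 200 mm high, on the table. Origin: centre of underside.
- phone: Bystander: black phone, 75 x 155 x 9 mm, on the table. Origin: centre of underside.
Mind the look-alikes: they are no part of the job. What is shaped like the fuse_body but turquoise is not meant. There is more than one size of the spacer; the one meant has the size given above.

How it is judged:
By the outcome, as a careful person would: the job done as asked, in the order asked, and still so for the second after the job is handed in, while the arm keeps its last pose, push and grip.
It also fails if it takes over 72 s, if anything falls off the work surface, if the arm or the gripper's body presses on something with over 40 N, if the wrist force passes 120 N, or if a joint passes its speed limit or range.

### The arm

A 6-joint arm with a two-finger parallel gripper is mounted at the origin on the work surface. World frame = base frame: x ahead of the robot, y to its left, z up, the work surface at z = 0. Lengths are in mm, angles in rad, forces in N, time in s.
With the tool pointing down it reaches from about 400 to 925 mm from the base axis. Payload 12.5 kg.
Tool frame: the origin (TCP) lies at the very end of the fingers, on their centre line; the grasp point (between the pads) lies grip_depth behind it (grip_depth is the distance from the TCP to the grasp point, in mm); z points along the fingers, y is the line along which they close (so a half turn about z gives the same grasp; the last joint's range is limited). The gripper opens to 95 mm and grips with 3 to 60 N. Pads are 20 mm wide; open, the fingers measure 119 mm over their backs; the gripper's body (75 mm by 180 mm) begins 59 mm behind the grasp point.
Start: joints at [-1.446, 0.491, 1.559, -0, 1.092, -0.106], TCP at [142.995, -608.44, 214.661] pointing down, gripper open.
Joint ranges: [-3.1, 3.1], [-0.84, 2.19], [0.05, 2.79], [-1.13, 4.28], [0.06, 2.93], [-2.69, 2.69]. Speed limits (rad/s): [2.22, 2.22, 2.79, 3.14, 3.14, 3.14].

### API

Orientations are given as [roll, pitch, yaw] about the fixed x, y, z axes, in that order (R = Rz(yaw) Ry(pitch) Rx(roll)).
In Python, from cell import state, read_camera, job_done, grip_depth gives the robot as it stands.
- The arm moves only by the tool drive_tool, never from a script. Its argument "targets" is a list of rows, each an object with "jaw": the opening, from 0 (shut) to 1 (fully open); "travel": the shift along the tool's x, y, z in m, a list of three; "twist": the turn about the tool's z in rad. In form: [{"jaw": jaw, "travel": [tx, ty, tz], "twist": twist}, ...]. A call has 1 to 8 rows; each row is the pose to reach, as a shift and turn from the pose commanded when the call began, along the tool's axes at that moment; what a row does not reach only later rows make up. A row lasts 1/12 s, in which the tool goes at most 41.7 mm and 7.16 degrees, less where a joint would pass 70% of its speed; a pose out of reach is approached as far as the arm can. A call with a gripper value outside its range is refused whole. The fingers move at their own pace and stop on an object; the grip force is fixed at half the most. Time passes only in rows, so rows that repeat a pose let the fingers close. It gives the time, the measured TCP pose, the force, the opening and the grip force at its end, in the units of the state.
- state(): the state, without advancing time (a new reading comes with each control period).
- read_camera(name): name is "side" or "top" or "wrist"; returns a dict with "frame" (420x560x3 uint8, red, green, blue), "fx", "fy", "cx", "cy" (pixels), "R" (3x3) and "t" (3): a world point X has camera coordinates R X + t. Camera axes: x right, y down, z forward; pixel columns grow to the right and rows downward; lengths in mm; the calibration is good to about 2 mm. A picture is of the moment at which its call begins. There is no depth.
- job_done(): hands the job in; it is judged then, once.
The state is a dict: "t": time; "joints": joint angles; "qvel": joint speeds; "tau": joint torques, N m; "eef_pos": TCP position; "tcp_rot": TCP orientation; "ft_force": force on the tool from outside, world axes, zero at the start; "moment": the same for the moment, N m; "opening": opening from 0.0 (shut) to 1.0 (fully open); "grip_force": force on a finger pad.
Only numpy, scipy, OpenCV 4.12 (cv2) and the standard library are available. Lean on these libraries where they do the work, as an engineer would, in place of code of your own. Each camera call takes 0.05 s, during which the arm holds its last target. There are 200 camera calls.

## Working session

There is one attempt and no reset: what is moved stays moved. The work goes in short steps, Python scripts to look and compute and a tool call to move; the robot and the scene stay as the last step left them, time stands still between calls to the robot, and variables do not carry over. Pictures are saved under pics/ and viewed, at most 10 in all, crops included, and the job is handed in when it is done.

Besides the shell and the picture viewer there is one more tool, called after ">>>" in YAML: its name, and indented under it one key for each argument. drive_tool: Moves the arm, as the interface text tells. Its arguments: {"type":"object","properties":{"targets":{"type":"array"}},"required":["targets"]}

```bash
mkdir -p pics; ls
python3 - <<'E'
from cell import *
import cv2
print(state(),grip_depth)
for n in ("side","top","wrist"):
    c=read_camera(n); cv2.imwrite(f"pics/{n}0.png",c["frame"][:,:,::-1]); print(n,c["fx"],c["cx"],c["cy"],c["R"],c["t"])
E
```

```text
pics
{'t': 0.0, 'joints': array([-1.44559023e+00,  4.91574808e-01,  1.55946162e+00, -1.88270077e-05,
        1.09167950e+00, -1.05616162e-01]), 'qvel': array([-0.00043757,  0.00125657, -0.00149093, -0.00052128,  0.00051516,
        0.00022957]), 'tau': array([-3.87632845e-04, -6.12645864e+01, -2.58184004e+01,  6.91613881e-02,
        4.81963798e-02, -9.89821251e-05]), 'eef_pos': array([ 142.96338642, -608.17807563,  214.04808072]), 'tcp_rot': array([-3.14047388e+00, -1.01810686e-04,  2.30830891e-01]), 'ft_force': array([-0.56067732, -0.3597819 ,  1.36106482]), 'moment': array([ 0.01067653, -0.0027556 , -0.01284432]), 'grip_force': 0.0, 'opening': 1.0017431091407807} 18.8
side 407.6914449091049 283.03298090409334 210.3866723195126 [[-0.98791955 -0.15486161  0.0057304 ]
 [-0.10215721  0.62300183 -0.77552087]
 [ 0.11652836 -0.76673764 -0.63129592]] [ 504.57332318  115.85832062 1075.60232085]
top 387.5357283702195 284.37596050480516 214.62936609432683 [[-0.07746782 -0.99699398  0.00132248]
 [-0.97280082  0.07529739 -0.21906362]
 [ 0.21830553 -0.01825689 -0.97570968]] [  40.79420079  537.21677165 1259.51054008]
wrist 368.0581075332495 280.85626758022204 201.8343068968814 [[ 2.29266915e-01 -9.73363216e-01 -8.54777176e-04]
 [-9.31499965e-01 -2.19661008e-01  2.89925605e-01]
 [-2.82390680e-01 -6.56741240e-02 -9.57048804e-01]] [-624.00554754  -33.97810169  392.02605539]
```

View pics/top0.png

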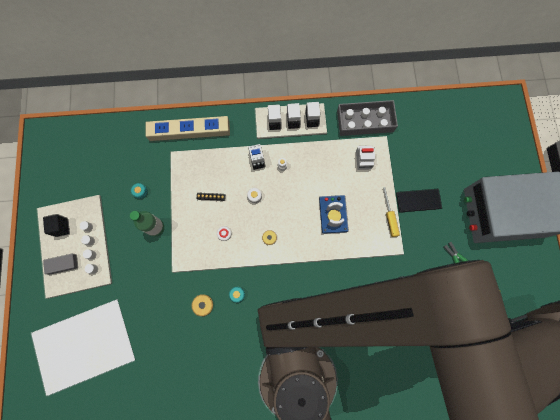

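View pics/side0.png

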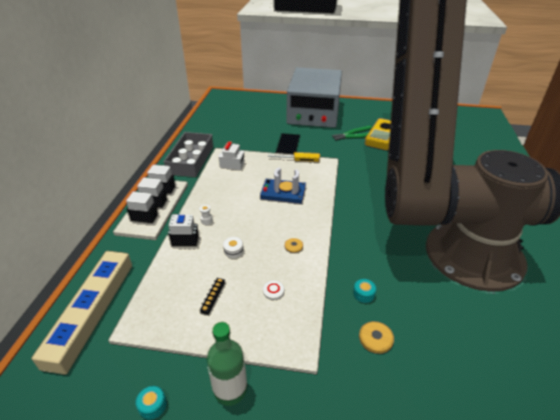

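The candidates in the top view:
- **Body:** the white disc with a brass contact at (254,196). The turquoise ones at (138,190) and (237,295) are look-alikes.
- **Spacer:** the brass disc on the board at (269,237). The one at (202,305) is bigger and lies on the table, so it isn't the one.
- **Cap:** the disc with the red ring at (224,233).
- **Jig:** at (334,215).

I'll confirm these in an enlarged crop.

```bash
cat > h.py <<'E'
from cell import *
import cv2, numpy as np
def ray(c,uv,z):
    R=np.array(c["R"]);t=np.array(c["t"]);C=-R.T@t
    d=R.T@np.array([(uv[0]-c["cx"])/c["fx"],(uv[1]-c["cy"])/c["fy"],1]); return C+d*(z-C[2])/d[2]
def proj(c,X):
    p=np.array(c["R"])@X+c["t"]; return [c["fx"]*p[0]/p[2]+c["cx"],c["fy"]*p[1]/p[2]+c["cy"]]
def blobs(c,lo,hi,amin=8):
    h=cv2.cvtColor(c["frame"],cv2.COLOR_RGB2HSV); m=cv2.inRange(h,np.array(lo),np.array(hi))
    if lo[0]==0 : m|=cv2.inRange(h,np.array([172,lo[1],lo[2]]),np.array([180,255,255])) if hi[0]<12 else 0
    n,l,s,ce=cv2.connectedComponentsWithStats(m); return [(ce[i],s[i],l==i) for i in range(1,n) if s[i][4]>=amin]
E
python3 - <<'E'
from h import *
c=read_camera("top"); f=c["frame"]
cv2.imwrite("pics/crop.png",cv2.resize(f[140:270,200:360],None,fx=5,fy=4.6,interpolation=cv2.INTER_CUBIC)[:,:,::-1])
for n,lo,hi,z in (("red",(0,90,80),(8,255,255),24),("brass",(13,90,80),(30,255,255),24),("blue",(105,120,40),(125,255,255),32)):
    for ce,s,m in blobs(c,lo,hi):
        if 170<ce[0]<400 and 140<ce[1]<320: print(n,ce.round(1),s,ray(c,ce,z).round(1))
E
```

```text
red [367.4 149.6] [362 148  12   5  45] [ 764.9 -321.2   24. ]
red [326. 199.] [325 198   3   3   9] [ 591.8 -152.4   24. ]
red [223.2 232.7] [219 229   9   9  39] [499.2 214.4  24. ]
brass [281.6 161.4] [280 160   4   4  13] [743.8  -6.9  24. ]
brass [253.7 193.8] [251 191   6   6  30] [630.4 101.   24. ]
brass [202.  195.5] [201 194   3   4   8] [638.3 283.5  24. ]
brass [214.1 195.9] [213 195   3   3   8] [633.6 240.8  24. ]
brass [334.2 214.9] [328 209  13  12 116] [ 532.3 -175.1   24. ]
brass [392.5 223.5] [386 211  14  26 218] [ 486.  -374.4   24. ]
brass [269.1 237.5] [262 231  15  14 148] [470.3  57.4  24. ]
brass [236.1 294. ] [233 291   7   7  36] [287.9 180.5  24. ]
brass [202. 305.] [192 295  21  21 328] [261.  295.1  24. ]
blue [255.3 151.5] [252 149   8   6  36] [785.7  85.1  32. ]
blue [332.1 215.2] [320 196  28  37 498] [ 530.3 -166.5   32. ]
```

View pics/crop.png

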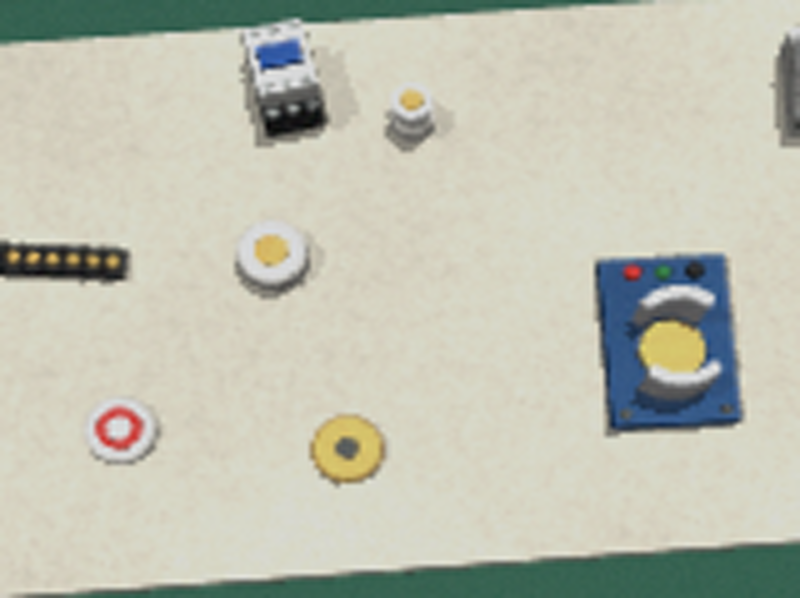

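The crop confirms it: body with contact at about (254,194), brass spacer with dark dot at (269,237) on the board, red-ringed cap at (223,233), and the jig with its terminals toward the top of the image (world +x).

Run:
```python
from h import *
c=read_camera("top")
for n,uv,z in (("body",(253.7,193.8),42.5),("spacer",(269.1,237.5),24),("cap",(223.2,232.7),24),("pad",(334.2,214.9),44)): print(n,ray(c,uv,z).round(1))
for ce,s,m in blobs(c,(105,120,40),(125,255,255)):
    if s[4]>300:
        r=cv2.boxPoints(cv2.minAreaRect(np.argwhere(m)[:,::-1].astype(np.float32)))
        P=[ray(c,p,32) for p in r]; print(np.round(P,1))
        for i in range(4):
            d=P[(i+1)%4]-P[i]; print(np.linalg.norm(d).round(1),np.arctan2(d[1],d[0]).round(3))
s=ray(c,(262,237),24)-ray(c,(277,237),24);print("spacer size",s)
```

```text
body [625.1  99.8  42.5]
spacer [470.1  57.3  24. ]
cap [499.2 214.5  24. ]
pad [ 528.  -172.2   44. ]
[[ 598.5 -127.9   32. ]
 [ 599.3 -216.5   32. ]
 [ 470.7 -212.6   32. ]
 [ 470.1 -125.7   32. ]]
88.7 -1.562
128.7 3.111
86.9 1.578
128.5 -0.017
spacer size [ 4.00070319 51.63375517  0.        ]
```

>>> drive_tool:
  targets:
    - {"jaw": 1,"travel": [0.474,-0.337,0],"twist": 0.24}
    - {"jaw": 1,"travel": [0.474,-0.337,0],"twist": 0.24}
    - {"jaw": 1,"travel": [0.474,-0.337,0],"twist": 0.24}
    - {"jaw": 1,"travel": [0.474,-0.337,0],"twist": 0.24}
    - {"jaw": 1,"travel": [0.474,-0.337,0],"twist": 0.24}
    - {"jaw": 1,"travel": [0.474,-0.337,0],"twist": 0.24}
    - {"jaw": 1,"travel": [0.474,-0.337,0],"twist": 0.24}
    - {"jaw": 1,"travel": [0.474,-0.337,0],"twist": 0.24}

```text
t: 0.92
eef_pos: [364.2, -356.6, 214.8]
tcp_rot: [3.141, -0.0, -0.009]
ft_force: [-0.3, -0.6, -0.4]
opening: 1.003
grip_force: 0.0
```

>>> drive_tool:
  targets:
    - {"jaw": 1,"travel": [0.161,-0.187,0],"twist": 0}
    - {"jaw": 1,"travel": [0.161,-0.187,0],"twist": 0}
    - {"jaw": 1,"travel": [0.161,-0.187,0],"twist": 0}
    - {"jaw": 1,"travel": [0.161,-0.187,0],"twist": 0}
    - {"jaw": 1,"travel": [0.161,-0.187,0],"twist": 0}
    - {"jaw": 1,"travel": [0.161,-0.187,0],"twist": 0}
    - {"jaw": 1,"travel": [0.161,-0.187,0],"twist": 0}

```text
t: 1.5
eef_pos: [529.2, -168.3, 214.5]
tcp_rot: [-3.141, -0.001, -0.005]
ft_force: [0.0, 0.5, 0.5]
opening: 1.002
grip_force: 0.0
```

Run:
```python
from h import *
c=read_camera("wrist"); s=state(); print(s["eef_pos"],s["tcp_rot"],s["joints"])
cv2.imwrite("pics/w1.png",c["frame"][:,:,::-1])
for n,lo,hi,z in (("brass",(13,90,80),(30,255,255),44),("blue",(105,120,40),(125,255,255),32)):
    for ce,st,m in blobs(c,lo,hi,100): print(n,ce.round(1),st,ray(c,ce,z).round(1))
```

```text
[ 527.52723463 -170.18397104  214.36454215] [-3.14144872e+00 -6.48984619e-05 -4.82794202e-03] [-4.31314708e-01  3.90938616e-01  1.73422116e+00  1.85696411e-04
  1.01643334e+00  1.14421181e+00]
brass [282.2 183.9] [ 259  164   47   42 1561] [ 525.2 -169.2   44. ]
brass [481.4 215.1] [ 466  173   32   86 2289] [ 492.9 -363.9   44. ]
brass [ 66.3 227.7] [  42  206   49   45 1589] [481.6  44.4  44. ]
brass [493.  333.6] [487 308  11  47 196] [ 357.  -397.3   44. ]
blue [283.9 140.2] [ 238  103   92   92 4767] [ 565.1 -171.    32. ]
```

View pics/w1.png

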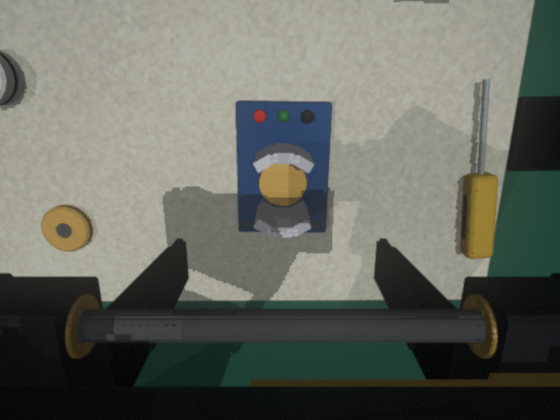

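The pad is centred at pixel (282,184), which gives a pocket axis of about (525,-169.5). The jig edges are square to the image, so its yaw is about 0. Next is the body.

>>> drive_tool:
  targets:
    - {"jaw": 1,"travel": [0.096,-0.27,0.05],"twist": 0}
    - {"jaw": 1,"travel": [0.096,-0.27,0.05],"twist": 0}
    - {"jaw": 1,"travel": [0.096,-0.27,0.05],"twist": 0}
    - {"jaw": 1,"travel": [0.096,-0.27,0.05],"twist": 0}
    - {"jaw": 1,"travel": [0.096,-0.27,0.05],"twist": 0}
    - {"jaw": 1,"travel": [0.096,-0.27,0.05],"twist": 0}
    - {"jaw": 1,"travel": [0.096,-0.27,0.05],"twist": 0}
    - {"jaw": 1,"travel": [0.096,-0.27,0.05],"twist": 0}

```text
t: 2.22
eef_pos: [625.2, 100.9, 163.0]
tcp_rot: [-3.141, 0.001, -0.006]
ft_force: [0.3, 0.5, -1.6]
opening: 1.001
grip_force: 0.0
```

Run:
```python
from h import *
c=read_camera("wrist"); s=state(); print(s["eef_pos"],s["tcp_rot"])
cv2.imwrite("pics/w2.png",c["frame"][:,:,::-1])
for ce,st,m in blobs(c,(13,90,80),(30,255,255),60): print(ce.round(1),st,ray(c,ce,42).round(1),ray(c,ce,44).round(1))
```

```text
[624.50029365  98.34369673 163.44873032] [ 3.14149542e+00  1.42424170e-03 -6.08363945e-03]
[433.4  53.9] [422  42  23  25 427] [731.5 -11.6  42. ] [731.3 -10.9  44. ]
[ 48.5 175.1] [ 44 170  10  11  87] [641.7 289.3  42. ] [642.2 288.   44. ]
[ 65.4 176.9] [ 61 172  10  11  87] [640.1 275.9  42. ] [640.6 274.7  44. ]
[ 81.9 178.7] [ 77 174  11  11  85] [638.6 262.8  42. ] [639.1 261.7  44. ]
[ 98.7 180.5] [ 94 176  10  10  86] [637.  249.4  42. ] [637.5 248.4  44. ]
[115.4 182.5] [111 178  10  10  85] [635.2 236.   42. ] [635.7 235.1  44. ]
[131.9 184.5] [127 180  11  10  90] [633.5 222.8  42. ] [634. 222.  44.]
[148.4 186.4] [143 181  11  11  91] [631.9 209.6  42. ] [632.4 208.8  44. ]
[280.3 194.9] [267 182  28  27 599] [624.1 101.9  42. ] [624.7 101.8  44. ]
[ 68.7 330.6] [ 65 305  11  48 210] [494.5 298.5  42. ] [496.  297.1  44. ]
[493.5 333. ] [489 310   9  42 172] [489.9 -95.1  42. ] [491.4 -93.8  44. ]
[323.  348.6] [300 342  47  16 530] [473.5  62.5  42. ] [475.1  62.8  44. ]
```

View pics/w2.png

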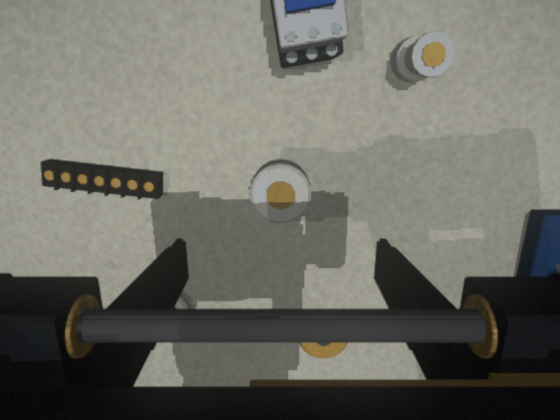

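>>> drive_tool:
  targets:
    - {"jaw": 1,"travel": [0,-0.0026,0.143],"twist": 0}
    - {"jaw": 1,"travel": [0,-0.0026,0.143],"twist": 0}
    - {"jaw": 1,"travel": [0,-0.0026,0.143],"twist": 0}
    - {"jaw": 1,"travel": [0,-0.0026,0.143],"twist": 0}
    - {"jaw": 1,"travel": [0,-0.0026,0.143],"twist": 0}
    - {"jaw": 0,"travel": [0,-0.0026,0.143],"twist": 0}
    - {"jaw": 0,"travel": [0,-0.0026,0.143],"twist": 0}
    - {"jaw": 0,"travel": [0,-0.0026,0.143],"twist": 0}

```text
t: 2.93
eef_pos: [625.5, 98.4, 23.8]
tcp_rot: [-3.142, -0.003, -0.01]
ft_force: [0.6, 0.0, 0.3]
opening: 0.844
grip_force: 0.0
```

>>> drive_tool:
  targets:
    - {"jaw": 0,"travel": [0,0,0],"twist": 0}
    - {"jaw": 0,"travel": [0,0,0],"twist": 0}
    - {"jaw": 0,"travel": [0,0,0],"twist": 0}

```text
t: 3.18
eef_pos: [624.8, 98.9, 22.5]
tcp_rot: [3.142, -0.001, -0.009]
ft_force: [0.3, 0.7, 0.6]
opening: 0.636
grip_force: 0.0
```

>>> drive_tool:
  targets:
    - {"jaw": 0,"travel": [0,0,0],"twist": 0}
    - {"jaw": 0,"travel": [0,0,0],"twist": 0}
    - {"jaw": 0,"travel": [0,0,0],"twist": 0}
    - {"jaw": 0,"travel": [0,0,0],"twist": 0}

```text
t: 3.52
eef_pos: [624.7, 99.2, 22.1]
tcp_rot: [-3.141, -0.001, -0.009]
ft_force: [-1.1, 2.3, 6.0]
opening: 0.532
grip_force: 30.0
```

>>> drive_tool:
  targets:
    - {"jaw": 0,"travel": [0,0,-0.03],"twist": 0}
    - {"jaw": 0,"travel": [0,0,-0.07],"twist": 0}
    - {"jaw": 0,"travel": [0,0,-0.11],"twist": 0}
    - {"jaw": 0,"travel": [-0.0971,0.27,-0.12],"twist": -0.007}
    - {"jaw": 0,"travel": [-0.0971,0.27,-0.12],"twist": -0.007}
    - {"jaw": 0,"travel": [-0.0971,0.27,-0.12],"twist": -0.007}
    - {"jaw": 0,"travel": [-0.0971,0.27,-0.12],"twist": -0.007}
    - {"jaw": 0,"travel": [-0.0971,0.27,-0.12],"twist": -0.007}

```text
t: 4.18
eef_pos: [551.1, -97.8, 138.8]
tcp_rot: [3.141, 0.0, -0.001]
ft_force: [0.9, -0.4, -1.4]
opening: 0.526
grip_force: 30.0
```

Run:
```python
from h import *
s=state(); print(s["eef_pos"],s["tcp_rot"],s["opening"],s["ft_force"])
```

```text
[551.06082772 -97.7564998  138.80285045] [ 3.14144454e+00  4.07329168e-04 -1.45485065e-03] 0.5261424735364332 [ 0.86624539 -0.3890459  -1.41561289]
```

>>> drive_tool:
  targets:
    - {"jaw": 0,"travel": [-0.0256,0.072,-0.01],"twist": 0}
    - {"jaw": 0,"travel": [-0.0256,0.072,-0.01],"twist": 0}
    - {"jaw": 0,"travel": [-0.0256,0.072,-0.01],"twist": 0}
    - {"jaw": 0,"travel": [-0.0256,0.072,-0.01],"twist": 0}
    - {"jaw": 0,"travel": [-0.0256,0.072,-0.01],"twist": 0}
    - {"jaw": 0,"travel": [-0.0256,0.072,-0.01],"twist": 0}

```text
t: 4.68
eef_pos: [526.6, -167.3, 148.6]
tcp_rot: [-3.141, 0.001, -0.001]
ft_force: [0.6, 0.4, -1.7]
opening: 0.529
grip_force: 30.0
```

Run:
```python
from h import *
c=read_camera("wrist"); s=state(); print(s["eef_pos"],s["tcp_rot"],s["opening"])
cv2.imwrite("pics/w3.png",c["frame"][:,:,::-1])
for ce,st,m in blobs(c,(13,90,80),(30,255,255),200): print(ce.round(1),st,ray(c,ce,42-12+s["eef_pos"][2]-10).round(1))
```

```text
[ 526.68696907 -167.11413048  148.57245881] [-3.14134241e+00  5.59216553e-04 -6.38265835e-04] 0.5267882862840005
[284.6 195.3] [ 256  180   57   34 1458] [ 565.3 -168.5  168.6]
[523.1 236.6] [ 502  187   44  103 3522] [ 546.3 -273.3  168.6]
[ 26.6 250.2] [   0  224   56   54 2231] [540.  -53.9 168.6]
[280.8 277.7] [ 255  255   52   47 1910] [ 526.3 -166.8  168.6]
[167.3 329. ] [164 300   9  56 275] [ 499.  -112.7  168.6]
```

View pics/w3.png

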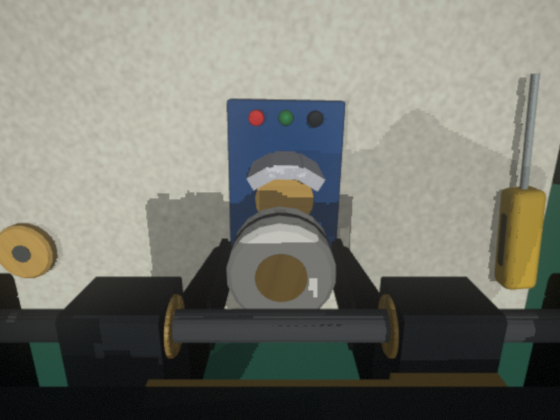

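The body hangs centred in the fingers: its contact is at pixel (281,278), within 0.5 mm of the TCP. The pocket sits 3–4 mm to the right, with the shell tips at (248,184) and (325,184). I'll check pocket x against the shell edges before lowering.

Run:
```python
from h import *
c=read_camera("wrist"); f=c["frame"]
print("pred outer/inner apex",proj(c,[561.7,-170,90]),proj(c,[552.7,-170,90]))
for u in (278,286,294): print(u,[(v,int(f[v,u].mean())) for v in range(146,186,2)])
for uv in ((248,184),(325,184),(247,190),(326,190)): print(ray(c,uv,90).round(1))
for ce,st,m in blobs(c,(13,90,80),(30,255,255),200):
    if 150<ce[1]<210 and 240<ce[0]<320:
        e=np.argwhere(m); w=[(v,e[e[:,0]==v,1].min(),e[e[:,0]==v,1].max()) for v in range(184,206,4)]
        print([ (ray(c,(a,v),44)[:2].round(1),ray(c,(b,v),44)[:2].round(1)) for v,a,b in w])
```

```text
pred outer/inner apex [np.float64(286.0793937172331), np.float64(166.84392575846147)] [np.float64(286.02286821315266), np.float64(180.71308802488292)]
278 [(146, 79), (148, 79), (150, 79), (152, 90), (154, 89), (156, 90), (158, 90), (160, 89), (162, 90), (164, 97), (166, 180), (168, 191), (170, 191), (172, 185), (174, 184), (176, 170), (178, 165), (180, 135), (182, 130), (184, 130)]
286 [(146, 80), (148, 79), (150, 78), (152, 89), (154, 90), (156, 90), (158, 90), (160, 89), (162, 89), (164, 95), (166, 176), (168, 181), (170, 171), (172, 171), (174, 171), (176, 171), (178, 169), (180, 137), (182, 131), (184, 130)]
294 [(146, 79), (148, 80), (150, 77), (152, 86), (154, 90), (156, 91), (158, 89), (160, 90), (162, 89), (164, 95), (166, 174), (168, 183), (170, 188), (172, 188), (174, 192), (176, 181), (178, 166), (180, 130), (182, 130), (184, 131)]
[ 550.5 -145.7   90. ]
[ 550.5 -195.    90. ]
[ 546.6 -144.9   90. ]
[ 546.6 -195.8   90. ]
[(array([ 539. , -156.1]), array([ 539. , -183.7])), (array([ 535.8, -149.8]), array([ 535.8, -189.2])), (array([ 532.6, -148.2]), array([ 532.6, -190.1])), (array([ 529.4, -147.4]), array([ 529.4, -191.7])), (array([ 526.1, -147.3]), array([ 526.1, -191. ])), (array([ 522.9, -147.3]), array([ 522.9, -191.1]))]
```

>>> drive_tool:
  targets:
    - {"jaw": 0,"travel": [-0.0006,0.0029,0.03],"twist": 0}
    - {"jaw": 0,"travel": [-0.0006,0.0029,0.04],"twist": 0}
    - {"jaw": 0,"travel": [-0.0006,0.0029,0.045],"twist": 0}
    - {"jaw": 0,"travel": [-0.0006,0.0029,0.055],"twist": 0}
    - {"jaw": 0,"travel": [-0.0006,0.0029,0.065],"twist": 0}
    - {"jaw": 0,"travel": [-0.0006,0.0029,0.075],"twist": 0}
    - {"jaw": 0,"travel": [-0.0006,0.0029,0.085],"twist": 0}
    - {"jaw": 0,"travel": [-0.0006,0.0029,0.09],"twist": 0}

```text
t: 5.45
eef_pos: [525.6, -171.0, 57.5]
tcp_rot: [-3.141, 0.001, -0.002]
ft_force: [0.3, 0.1, -1.9]
opening: 0.526
grip_force: 30.0
```

>>> drive_tool:
  targets:
    - {"jaw": 0,"travel": [0,0,0.001],"twist": 0}
    - {"jaw": 0,"travel": [0,0,0.002],"twist": 0}
    - {"jaw": 0,"travel": [0,0,0.002],"twist": 0}

```text
t: 5.7
eef_pos: [526.0, -171.2, 57.0]
tcp_rot: [3.141, -0.0, -0.002]
ft_force: [0.3, 0.6, -1.1]
opening: 0.526
grip_force: 30.0
```

>>> drive_tool:
  targets:
    - {"jaw": 0,"travel": [0,0,0.001],"twist": 0}
    - {"jaw": 0,"travel": [0,0,0.002],"twist": 0}
    - {"jaw": 0,"travel": [0,0,0.003],"twist": 0}
    - {"jaw": 0,"travel": [0,0,0.003],"twist": 0}

```text
t: 6.03
eef_pos: [526.0, -171.3, 54.1]
tcp_rot: [3.141, -0.0, -0.002]
ft_force: [-0.2, 0.2, 0.4]
opening: 0.525
grip_force: 30.0
```

>>> drive_tool:
  targets:
    - {"jaw": 0,"travel": [0,0,0.001],"twist": 0}
    - {"jaw": 0,"travel": [0,0,0.001],"twist": 0}
    - {"jaw": 0,"travel": [0,0,0.001],"twist": 0}

```text
t: 6.28
eef_pos: [526.0, -171.3, 53.2]
tcp_rot: [3.141, -0.001, -0.002]
ft_force: [-0.3, -0.5, 4.8]
opening: 0.528
grip_force: 30.0
```

>>> drive_tool:
  targets:
    - {"jaw": 0.8,"travel": [0,0,0],"twist": 0}
    - {"jaw": 0.8,"travel": [0,0,0],"twist": 0}
    - {"jaw": 0.8,"travel": [0,0,0],"twist": 0}
    - {"jaw": 0.8,"travel": [0,0,0],"twist": 0}
    - {"jaw": 0.8,"travel": [0,0,-0.03],"twist": 0}
    - {"jaw": 0.8,"travel": [0,0,-0.07],"twist": 0}
    - {"jaw": 0.8,"travel": [0,0,-0.1],"twist": 0}
    - {"jaw": 1,"travel": [0,0,-0.1],"twist": 0}

```text
t: 6.95
eef_pos: [527.9, -172.0, 158.2]
tcp_rot: [3.138, -0.007, -0.002]
ft_force: [0.2, 0.0, 0.4]
opening: 0.832
grip_force: 0.0
```

Run:
```python
from h import *
c=read_camera("wrist"); s=state(); print(s["eef_pos"],s["tcp_rot"],s["opening"])
cv2.imwrite("pics/w4.png",c["frame"][:,:,::-1])
for ce,st,m in blobs(c,(13,90,80),(30,255,255),200): print(ce.round(1),st,ray(c,ce,74).round(1),ray(c,ce,24).round(1))
```

```text
[ 526.96784146 -171.6220001   155.54848625] [ 3.13925011e+00 -4.88097385e-03 -2.14194558e-03] 0.8651043889227322
[510.4 231.4] [ 491  186   40   91 2885] [ 509.3 -342.3   74. ] [ 490.  -375.8   24. ]
[279.5 211.2] [264 197  32  30 764] [ 525.6 -170.9   74. ] [ 509.4 -170.8   24. ]
[ 26.4 249.1] [   0  224   54   52 2106] [496.3  18.8  74. ] [474.5  55.9  24. ]
```

View pics/w4.png

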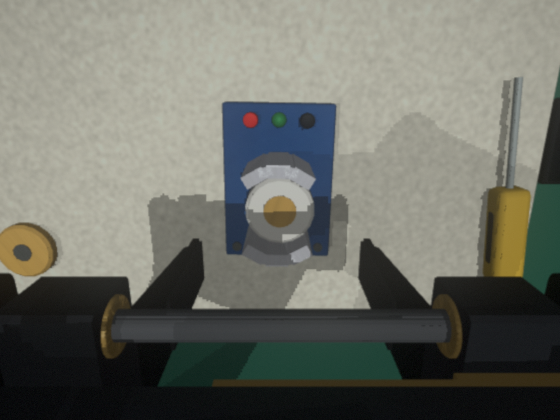

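The body is seated flat in the pocket: the contact at (279,211) gives (525.6,-170.9). Next is the spacer.

>>> drive_tool:
  targets:
    - {"jaw": 1,"travel": [-0.0562,-0.2286,0.03],"twist": 0}
    - {"jaw": 1,"travel": [-0.0562,-0.2286,0.03],"twist": 0}
    - {"jaw": 1,"travel": [-0.0562,-0.2286,0.03],"twist": 0}
    - {"jaw": 1,"travel": [-0.0562,-0.2286,0.03],"twist": 0}
    - {"jaw": 1,"travel": [-0.0562,-0.2286,0.03],"twist": 0}
    - {"jaw": 1,"travel": [-0.0562,-0.2286,0.03],"twist": 0}
    - {"jaw": 1,"travel": [-0.0562,-0.2286,0.03],"twist": 0}
    - {"jaw": 1,"travel": [-0.0562,-0.2286,0.03],"twist": 0}

```text
t: 7.67
eef_pos: [469.4, 58.7, 121.9]
tcp_rot: [3.141, 0.002, 0.001]
ft_force: [-0.0, -0.4, -0.2]
opening: 1.002
grip_force: 0.0
```

Run:
```python
from h import *
c=read_camera("wrist"); s=state(); print(s["eef_pos"],s["tcp_rot"],s["opening"])
for ce,st,m in blobs(c,(13,90,80),(30,255,255),400):
  q=cv2.minEnclosingCircle(np.argwhere(m)[:,::-1].astype(np.float32)); print(ce.round(1),st,ray(c,ce,24).round(1),ray(c,ce,23).round(1))
```

```text
[470.01902145  57.68545137 122.20419752] [ 3.14141990e+00  9.95097080e-04 -8.32827974e-04] 0.9984323257652618
[279.6 195.3] [ 247  165   66   63 2871] [474.4  60.1  24. ] [474.1  60.1  23. ]
```

Run:
```python
from h import *
c=read_camera("wrist"); print(state()["eef_pos"])
g=c["frame"][160:235,240:320]; h=cv2.cvtColor(g,cv2.COLOR_RGB2HSV)
m=((h[:,:,1]<90)&(h[:,:,2]<110)).astype(np.uint8)
n,l,s,ce=cv2.connectedComponentsWithStats(m)
for i in range(1,n):
    if s[i][4]>20: print(s[i],ce[i]+[240,160],ray(c,ce[i]+[240,160],24).round(1))
cv2.imwrite("pics/sp.png",cv2.resize(g,None,fx=6,fy=6)[:,:,::-1])
```

```text
[470.30420077  57.0705775  122.37313565]
[ 28  30  21  20 328] [278.17378049 199.54268293] [471.7  60.1  24. ]
[  0  36  80  39 929] [292.53821313 222.26049516] [453.3  49.   24. ]
[ 2 60  7  5 22] [245.09090909 221.90909091] [453.6  85.8  24. ]
[ 5 67  8  7 37] [249.13513514 229.64864865] [447.2  82.8  24. ]
```

View pics/sp.png

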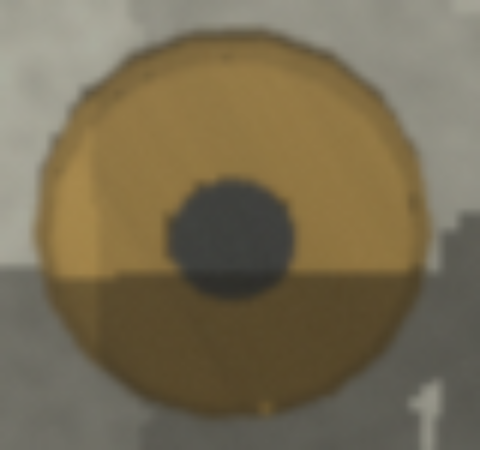

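The dark dot is at pixel (278,200), so the spacer is centred at (471.7,60.1).

>>> drive_tool:
  targets:
    - {"jaw": 1,"travel": [0.0014,-0.0028,0.04],"twist": 0}
    - {"jaw": 1,"travel": [0.0014,-0.0028,0.08],"twist": 0}
    - {"jaw": 1,"travel": [0.0014,-0.0028,0.1],"twist": 0}
    - {"jaw": 0.6,"travel": [0.0014,-0.0028,0.106],"twist": 0}
    - {"jaw": 0.6,"travel": [0.0014,-0.0028,0.106],"twist": 0}
    - {"jaw": 0.6,"travel": [0.0014,-0.0028,0.106],"twist": 0}
    - {"jaw": 0.6,"travel": [0.0014,-0.0028,0.106],"twist": 0}
    - {"jaw": 0.6,"travel": [0.0014,-0.0028,0.106],"twist": 0}

```text
t: 8.43
eef_pos: [472.4, 60.1, 18.2]
tcp_rot: [3.141, -0.002, -0.003]
ft_force: [0.7, 0.1, 0.6]
opening: 0.707
grip_force: 0.0
```

>>> drive_tool:
  targets:
    - {"jaw": 0.6,"travel": [0,0,0.003],"twist": 0}
    - {"jaw": 0.6,"travel": [0,0,0.003],"twist": 0}
    - {"jaw": 0,"travel": [0,0,0.003],"twist": 0}
    - {"jaw": 0,"travel": [0,0,0.003],"twist": 0}
    - {"jaw": 0,"travel": [0,0,0.003],"twist": 0}
    - {"jaw": 0,"travel": [0,0,0.003],"twist": 0}

```text
t: 8.93
eef_pos: [471.7, 60.3, 14.1]
tcp_rot: [3.141, -0.0, -0.002]
ft_force: [-1.3, -0.6, 6.3]
opening: 0.524
grip_force: 30.0
```

>>> drive_tool:
  targets:
    - {"jaw": 0,"travel": [0,0,-0.03],"twist": 0}
    - {"jaw": 0,"travel": [0,0,-0.07],"twist": 0}
    - {"jaw": 0,"travel": [0.0548,0.2312,-0.12],"twist": 0}
    - {"jaw": 0,"travel": [0.0548,0.2312,-0.12],"twist": 0}
    - {"jaw": 0,"travel": [0.0548,0.2312,-0.12],"twist": 0}
    - {"jaw": 0,"travel": [0.0548,0.2312,-0.12],"twist": 0}
    - {"jaw": 0,"travel": [0.0548,0.2312,-0.12],"twist": 0}
    - {"jaw": 0,"travel": [0.0548,0.2312,-0.12],"twist": 0}

```text
t: 9.6
eef_pos: [526.0, -173.6, 134.4]
tcp_rot: [3.141, -0.0, -0.003]
ft_force: [1.3, -0.1, -2.3]
opening: 0.519
grip_force: 30.0
```

>>> drive_tool:
  targets:
    - {"jaw": 0,"travel": [0,0,0],"twist": 0}
    - {"jaw": 0,"travel": [0,0,0],"twist": 0}
    - {"jaw": 0,"travel": [0,0,0],"twist": 0}

```text
t: 9.85
eef_pos: [525.2, -170.5, 133.3]
tcp_rot: [-3.141, 0.001, -0.003]
ft_force: [-0.1, 0.2, -2.3]
opening: 0.524
grip_force: 30.0
```

Run:
```python
from h import *
c=read_camera("wrist"); s=state(); print(s["eef_pos"],s["tcp_rot"],s["opening"])
g=c["frame"]; h=cv2.cvtColor(g,cv2.COLOR_RGB2HSV); z=s["eef_pos"][2]+9.9
m=((h[:,:,1]<90)&(h[:,:,2]<110)).astype(np.uint8); m[:,:230]=0;m[:,330:]=0
n,l,st,ce=cv2.connectedComponentsWithStats(m)
for i in range(1,n):
    if st[i][4]>150: print(st[i],ce[i],ray(c,ce[i],z).round(1))
for ce,st,m in blobs(c,(13,90,40),(30,255,255),400):
  if 200<ce[0]<350: print("brass",ce.round(1),st,ray(c,(st[0]+st[2]/2,st[1]+st[3]/2),z-1).round(1))
cv2.imwrite("pics/w5.png",g[:,:,::-1])
```

```text
[ 525.2562712  -169.97728096  133.34734066] [-3.14089535e+00  1.37258887e-03 -1.67871123e-03] 0.5232409237770096
[304 110  17  17 227] [312.21145374 117.78854626] [ 595.3 -183.5  143.2]
[ 239  152   84   30 1064] [280.43984962 163.57330827] [ 575.6 -169.9  143.2]
[230 192  36  58 154] [244.         219.94805195] [ 549.2 -153.   143.2]
[265 252  33  30 769] [280.82314694 266.69310793] [ 525.3 -170.   143.2]
[ 230  303  100   42 3570] [278.92240896 325.8       ] [ 492.2 -169.   143.2]
[ 230  387  100   33 3257] [279.64691434 402.98342033] [ 443.1 -169.2  143.2]
brass [280.8 257.9] [ 229  202  105  107 7432] [ 530.7 -170.3  142.2]
brass [349.7 381.3] [ 145  373  361   14 3343] [ 457.5 -193.9  142.2]
```

View pics/w5.png

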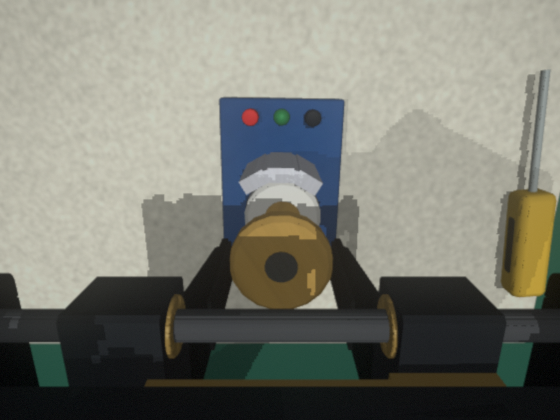

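The spacer hangs level with its dot at (281,267), on the TCP. Lowering it.

>>> drive_tool:
  targets:
    - {"jaw": 0,"travel": [0.0006,0.0008,0.02],"twist": 0}
    - {"jaw": 0,"travel": [0.0006,0.0008,0.028],"twist": 0}
    - {"jaw": 0,"travel": [0.0006,0.0008,0.034],"twist": 0}
    - {"jaw": 0,"travel": [0.0006,0.0008,0.04],"twist": 0}
    - {"jaw": 0,"travel": [0.0006,0.0008,0.046],"twist": 0}
    - {"jaw": 0,"travel": [0.0006,0.0008,0.051],"twist": 0}
    - {"jaw": 0,"travel": [0.0006,0.0008,0.053],"twist": 0}
    - {"jaw": 0,"travel": [0.0006,0.0008,0.053],"twist": 0}

```text
t: 10.57
eef_pos: [526.3, -171.7, 80.5]
tcp_rot: [-3.141, 0.001, -0.002]
ft_force: [-0.0, -0.1, -1.3]
opening: 0.523
grip_force: 30.0
```

>>> drive_tool:
  targets:
    - {"jaw": 0,"travel": [0,0,0.001],"twist": 0}
    - {"jaw": 0,"travel": [0,0,0.002],"twist": 0}
    - {"jaw": 0,"travel": [0,0,0.002],"twist": 0}

```text
t: 10.82
eef_pos: [526.5, -171.8, 79.0]
tcp_rot: [3.141, -0.0, -0.002]
ft_force: [0.1, -0.7, -1.9]
opening: 0.52
grip_force: 30.0
```

>>> drive_tool:
  targets:
    - {"jaw": 0,"travel": [0,0,0.001],"twist": 0}
    - {"jaw": 0,"travel": [0,0,0.002],"twist": 0}
    - {"jaw": 0,"travel": [0,0,0.002],"twist": 0}
    - {"jaw": 0,"travel": [0,0,0.002],"twist": 0}

```text
t: 11.15
eef_pos: [526.4, -171.8, 76.9]
tcp_rot: [3.142, 0.0, -0.002]
ft_force: [-0.1, 0.5, -2.4]
opening: 0.521
grip_force: 30.0
```

>>> drive_tool:
  targets:
    - {"jaw": 0,"travel": [0,0,0.001],"twist": 0}
    - {"jaw": 0,"travel": [0,0,0.001],"twist": 0}
    - {"jaw": 0,"travel": [0,0,0.001],"twist": 0}

```text
t: 11.4
eef_pos: [526.6, -171.8, 76.1]
tcp_rot: [3.141, -0.0, -0.002]
ft_force: [-0.1, 0.5, 2.4]
opening: 0.525
grip_force: 30.0
```

>>> drive_tool:
  targets:
    - {"jaw": 0.8,"travel": [0,0,0],"twist": 0}
    - {"jaw": 0.8,"travel": [0,0,0],"twist": 0}
    - {"jaw": 0.8,"travel": [0,0,0],"twist": 0}
    - {"jaw": 0.8,"travel": [0,0,0],"twist": 0}
    - {"jaw": 0.8,"travel": [0,0,-0.03],"twist": 0}
    - {"jaw": 0.8,"travel": [0,0,-0.07],"twist": 0}
    - {"jaw": 1,"travel": [0,0,-0.08],"twist": 0}
    - {"jaw": 1,"travel": [0,0,-0.08],"twist": 0}

```text
t: 12.07
eef_pos: [527.7, -172.3, 158.9]
tcp_rot: [3.139, -0.005, -0.002]
ft_force: [-0.5, -0.2, 0.2]
opening: 0.892
grip_force: 0.0
```

Run:
```python
from h import *
c=read_camera("wrist"); s=state(); print(s["eef_pos"],s["tcp_rot"],s["opening"])
cv2.imwrite("pics/w6.png",c["frame"][:,:,::-1])
g=c["frame"]; h=cv2.cvtColor(g,cv2.COLOR_RGB2HSV)
m=((h[:,:,1]<90)&(h[:,:,2]<110)).astype(np.uint8); m[:,:230]=0;m[:,330:]=0
n,l,st,ce=cv2.connectedComponentsWithStats(m)
for i in range(1,n):
    if 80<st[i][4]<900: print(st[i],ce[i],ray(c,ce[i],86).round(1))
for ce,st,m in blobs(c,(13,90,40),(30,255,255),400):
  if 200<ce[0]<350: print("brass",ce.round(1),st,ray(c,(st[0]+st[2]/2,st[1]+st[3]/2),85).round(1))
```

```text
[ 526.88332055 -171.92325819  156.95980912] [ 3.14034691e+00 -2.52046872e-03 -2.17386446e-03] 0.9273154450045799
[299 112  16  16 191] [306.62303665 119.76963351] [ 591.1 -188.8   86. ]
[240 151  76  27 836] [277.63277512 161.16028708] [ 564.  -169.9   86. ]
[269 204  23  22 379] [279.87862797 214.3878628 ] [ 526.5 -171.4   86. ]
[233 379  97   1  97] [281. 379.] [ 386.6 -171.9   86. ]
brass [279.8 211.6] [ 245  179   71   67 3432] [ 527.6 -171.8   85. ]
```

Spacer seated: the dot gives (526.5,-171.4) at the expected height. Now the cap.

>>> drive_tool:
  targets:
    - {"jaw": 1,"travel": [-0.0285,-0.3864,0.03],"twist": 0}
    - {"jaw": 1,"travel": [-0.0285,-0.3864,0.03],"twist": 0}
    - {"jaw": 1,"travel": [-0.0285,-0.3864,0.03],"twist": 0}
    - {"jaw": 1,"travel": [-0.0285,-0.3864,0.03],"twist": 0}
    - {"jaw": 1,"travel": [-0.0285,-0.3864,0.03],"twist": 0}
    - {"jaw": 1,"travel": [-0.0285,-0.3864,0.03],"twist": 0}
    - {"jaw": 1,"travel": [-0.0285,-0.3864,0.03],"twist": 0}
    - {"jaw": 1,"travel": [-0.0285,-0.3864,0.03],"twist": 0}

```text
t: 12.78
eef_pos: [501.6, 161.5, 128.5]
tcp_rot: [3.141, 0.002, -0.002]
ft_force: [1.1, -0.6, 0.1]
opening: 1.0
grip_force: 0.0
```

>>> drive_tool:
  targets:
    - {"jaw": 1,"travel": [-0.0015,-0.053,0.006],"twist": 0}
    - {"jaw": 1,"travel": [-0.0015,-0.053,0.006],"twist": 0}
    - {"jaw": 1,"travel": [-0.0015,-0.053,0.006],"twist": 0}
    - {"jaw": 1,"travel": [-0.0015,-0.053,0.006],"twist": 0}
    - {"jaw": 1,"travel": [-0.0015,-0.053,0.006],"twist": 0}

```text
t: 13.2
eef_pos: [501.2, 211.7, 123.4]
tcp_rot: [3.141, 0.001, -0.003]
ft_force: [-0.8, 0.2, -0.4]
opening: 1.0
grip_force: 0.0
```

Run:
```python
from h import *
c=read_camera("wrist"); s=state(); print(s["eef_pos"],s["tcp_rot"],s["opening"])
for ce,st,m in blobs(c,(0,90,40),(8,255,255),100): print(ce.round(1),st,ray(c,(st[0]+(st[2]-1)/2,st[1]+(st[3]-1)/2),24).round(1))
```

```text
[501.35843064 211.42944518 123.70752548] [ 3.14114611e+00  8.01718117e-04 -3.52326958e-03] 0.999520677069689
[275.2 204.1] [255 185  41  40 833] [498.4 216.5  24. ]
```

>>> drive_tool:
  targets:
    - {"jaw": 1,"travel": [-0.0027,-0.0048,0.04],"twist": 0}
    - {"jaw": 1,"travel": [-0.0027,-0.0048,0.08],"twist": 0}
    - {"jaw": 1,"travel": [-0.0027,-0.0048,0.1],"twist": 0}
    - {"jaw": 0.6,"travel": [-0.0027,-0.0048,0.108],"twist": 0}
    - {"jaw": 0.6,"travel": [-0.0027,-0.0048,0.108],"twist": 0}
    - {"jaw": 0.6,"travel": [-0.0027,-0.0048,0.108],"twist": 0}
    - {"jaw": 0.6,"travel": [-0.0027,-0.0048,0.108],"twist": 0}
    - {"jaw": 0.6,"travel": [-0.0027,-0.0048,0.108],"twist": 0}

```text
t: 13.92
eef_pos: [499.5, 217.5, 17.6]
tcp_rot: [-3.141, -0.002, -0.003]
ft_force: [-0.5, -0.1, 0.4]
opening: 0.705
grip_force: 0.0
```

>>> drive_tool:
  targets:
    - {"jaw": 0.6,"travel": [-0.0005,0,0.002],"twist": 0}
    - {"jaw": 0.6,"travel": [-0.0005,0,0.002],"twist": 0}
    - {"jaw": 0,"travel": [-0.0005,0,0.002],"twist": 0}
    - {"jaw": 0,"travel": [-0.0005,0,0.002],"twist": 0}
    - {"jaw": 0,"travel": [-0.0005,0,0.002],"twist": 0}
    - {"jaw": 0,"travel": [-0.0005,0,0.002],"twist": 0}
    - {"jaw": 0,"travel": [-0.0005,0,0.002],"twist": 0}

```text
t: 14.5
eef_pos: [498.3, 217.6, 14.4]
tcp_rot: [3.142, -0.0, -0.002]
ft_force: [-1.2, -1.2, 6.2]
opening: 0.522
grip_force: 30.0
```

>>> drive_tool:
  targets:
    - {"jaw": 0,"travel": [0,0,-0.03],"twist": 0}
    - {"jaw": 0,"travel": [0,0,-0.07],"twist": 0}
    - {"jaw": 0,"travel": [0.0288,0.3887,-0.13],"twist": 0}
    - {"jaw": 0,"travel": [0.0288,0.3887,-0.13],"twist": 0}
    - {"jaw": 0,"travel": [0.0288,0.3887,-0.13],"twist": 0}
    - {"jaw": 0,"travel": [0.0288,0.3887,-0.13],"twist": 0}
    - {"jaw": 0,"travel": [0.0288,0.3887,-0.13],"twist": 0}
    - {"jaw": 0,"travel": [0.0288,0.3887,-0.13],"twist": 0}

```text
t: 15.17
eef_pos: [515.6, -30.8, 122.4]
tcp_rot: [3.142, 0.0, -0.002]
ft_force: [0.7, 0.3, -0.3]
opening: 0.525
grip_force: 30.0
```

>>> drive_tool:
  targets:
    - {"jaw": 0,"travel": [0.0108,0.1404,-0.022],"twist": 0}
    - {"jaw": 0,"travel": [0.0108,0.1404,-0.022],"twist": 0}
    - {"jaw": 0,"travel": [0.0108,0.1404,-0.022],"twist": 0}
    - {"jaw": 0,"travel": [0.0108,0.1404,-0.022],"twist": 0}
    - {"jaw": 0,"travel": [0.0108,0.1404,-0.022],"twist": 0}
    - {"jaw": 0,"travel": [0.0108,0.1404,-0.022],"twist": 0}
    - {"jaw": 0,"travel": [0.0108,0.1404,-0.022],"twist": 0}

```text
t: 15.75
eef_pos: [526.0, -168.5, 143.8]
tcp_rot: [-3.141, 0.001, -0.002]
ft_force: [-0.1, 0.4, -0.9]
opening: 0.521
grip_force: 30.0
```

Run:
```python
from h import *
c=read_camera("wrist"); s=state(); print(s["eef_pos"],s["tcp_rot"],s["opening"])
z=s["eef_pos"][2]+9.6
for ce,st,m in blobs(c,(0,90,40),(8,255,255),100): print(ce.round(1),st,ray(c,(st[0]+(st[2]-1)/2,st[1]+(st[3]-1)/2),z).round(1))
```

```text
[ 526.10790669 -168.15992804  143.84809899] [-3.14115221e+00  8.29085893e-04 -1.20675111e-03] 0.5214649905145867
[253.8 117. ] [246 109  16  17 207] [ 596.4 -156.5  153.4]
[280.9 264.9] [ 248  236   66   60 2077] [ 526.6 -167.9  153.4]
```

>>> drive_tool:
  targets:
    - {"jaw": 0,"travel": [-0.0003,0.0024,0.02],"twist": 0}
    - {"jaw": 0,"travel": [-0.0003,0.0024,0.028],"twist": 0}
    - {"jaw": 0,"travel": [-0.0003,0.0024,0.034],"twist": 0}
    - {"jaw": 0,"travel": [-0.0003,0.0024,0.04],"twist": 0}
    - {"jaw": 0,"travel": [-0.0003,0.0024,0.046],"twist": 0}
    - {"jaw": 0,"travel": [-0.0003,0.0024,0.05],"twist": 0}
    - {"jaw": 0,"travel": [-0.0003,0.0024,0.052],"twist": 0}
    - {"jaw": 0,"travel": [-0.0003,0.0024,0.052],"twist": 0}

```text
t: 16.47
eef_pos: [526.0, -171.7, 91.9]
tcp_rot: [-3.142, 0.0, -0.002]
ft_force: [-0.5, 0.4, 0.4]
opening: 0.519
grip_force: 30.0
```

>>> drive_tool:
  targets:
    - {"jaw": 0,"travel": [0,0,0.001],"twist": 0}
    - {"jaw": 0,"travel": [0,0,0.001],"twist": 0}
    - {"jaw": 0,"travel": [0,0,0.001],"twist": 0}

```text
t: 16.72
eef_pos: [526.2, -171.8, 91.4]
tcp_rot: [3.141, -0.0, -0.002]
ft_force: [-0.6, 0.8, -1.3]
opening: 0.522
grip_force: 30.0
```

>>> drive_tool:
  targets:
    - {"jaw": 0,"travel": [0,0,0.001],"twist": 0}
    - {"jaw": 0,"travel": [0,0,0.002],"twist": 0}
    - {"jaw": 0,"travel": [0,0,0.002],"twist": 0}
    - {"jaw": 0,"travel": [0,0,0.002],"twist": 0}

```text
t: 17.05
eef_pos: [526.0, -171.8, 89.2]
tcp_rot: [3.142, 0.0, -0.002]
ft_force: [0.3, 0.4, -0.9]
opening: 0.522
grip_force: 30.0
```

>>> drive_tool:
  targets:
    - {"jaw": 0,"travel": [0,0,0.001],"twist": 0}
    - {"jaw": 0,"travel": [0,0,0.001],"twist": 0}
    - {"jaw": 0,"travel": [0,0,0.001],"twist": 0}

```text
t: 17.3
eef_pos: [526.2, -171.8, 88.3]
tcp_rot: [3.141, -0.0, -0.002]
ft_force: [-1.4, 0.3, 1.9]
opening: 0.521
grip_force: 30.0
```

>>> drive_tool:
  targets:
    - {"jaw": 0.8,"travel": [0,0,0],"twist": 0}
    - {"jaw": 0.8,"travel": [0,0,0],"twist": 0}
    - {"jaw": 0.8,"travel": [0,0,0],"twist": 0}
    - {"jaw": 0.8,"travel": [0,0,0],"twist": 0}
    - {"jaw": 0.8,"travel": [0,0,-0.03],"twist": 0}
    - {"jaw": 0.8,"travel": [0,0,-0.06],"twist": 0}
    - {"jaw": 0.8,"travel": [0,0,-0.06],"twist": 0}
    - {"jaw": 0.8,"travel": [0,0,-0.06],"twist": 0}

```text
t: 17.97
eef_pos: [526.6, -172.0, 149.5]
tcp_rot: [3.14, -0.003, -0.002]
ft_force: [0.4, -0.3, 0.1]
opening: 0.798
grip_force: 0.0
```

Run:
```python
from h import *
c=read_camera("wrist"); s=state(); print(s["eef_pos"],s["tcp_rot"],s["opening"])
for ce,st,m in blobs(c,(0,90,40),(8,255,255),100): print(ce.round(1),st,ray(c,(st[0]+(st[2]-1)/2,st[1]+(st[3]-1)/2),98).round(1))
a=c["frame"][:,:,::-1]; d=read_camera("side"); b=cv2.resize(d["frame"][140:220,240:340],None,fx=3,fy=3)[:,:,::-1]
cv2.imwrite("pics/w7.png",np.vstack([cv2.resize(a,None,fx=.8,fy=.8)[:, :448],np.pad(b,((0,0),(0,148),(0,0)))]))
```

```text
[ 526.04281086 -171.69242397  148.30459099] [ 3.14119430e+00 -6.80722855e-04 -2.11498271e-03] 0.7999429057580261
[249.5 117.9] [242 110  16  16 196] [ 592.8 -153.2   98. ]
[280.4 222.6] [ 256  200   50   47 1199] [ 526.7 -171.4   98. ]
```

View pics/w7.png

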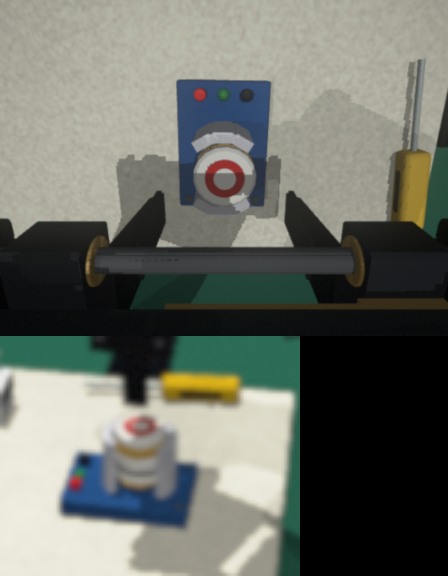

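The cap sits flat with the red ring up, centred at (280,223), and the side view shows the stack upright. Now shut the fingers and press.

>>> drive_tool:
  targets:
    - {"jaw": 0,"travel": [0.0004,0,0],"twist": 0}
    - {"jaw": 0,"travel": [0.0004,0,0],"twist": 0}
    - {"jaw": 0,"travel": [0.0004,0,0],"twist": 0}
    - {"jaw": 0,"travel": [0.0004,0,0],"twist": 0}
    - {"jaw": 0,"travel": [0.0004,0,0.005],"twist": 0}
    - {"jaw": 0,"travel": [0.0004,0,0.01],"twist": 0}
    - {"jaw": 0,"travel": [0.0004,0,0.02],"twist": 0}
    - {"jaw": 0,"travel": [0.0004,0,0.03],"twist": 0}

```text
t: 18.73
eef_pos: [526.4, -171.7, 117.2]
tcp_rot: [3.141, -0.0, -0.002]
ft_force: [0.1, -1.0, -0.7]
opening: 0.294
grip_force: 0.0
```

>>> drive_tool:
  targets:
    - {"jaw": 0,"travel": [0,0,0],"twist": 0}
    - {"jaw": 0,"travel": [0,0,0],"twist": 0}
    - {"jaw": 0,"travel": [0,0,0.002],"twist": 0}
    - {"jaw": 0,"travel": [0,0,0.004],"twist": 0}
    - {"jaw": 0,"travel": [0,0,0.008],"twist": 0}
    - {"jaw": 0,"travel": [0,0,0.008],"twist": 0}

```text
t: 19.23
eef_pos: [526.3, -171.7, 109.7]
tcp_rot: [-3.141, 0.0, -0.002]
ft_force: [-0.5, -0.3, -0.9]
opening: 0.007
grip_force: 0.0
```

>>> drive_tool:
  targets:
    - {"jaw": 0,"travel": [0,0,0.003],"twist": 0}
    - {"jaw": 0,"travel": [0,0,0.006],"twist": 0}
    - {"jaw": 0,"travel": [0,0,0.009],"twist": 0}
    - {"jaw": 0,"travel": [0,0,0.011],"twist": 0}
    - {"jaw": 0,"travel": [0,0,0.013],"twist": 0}
    - {"jaw": 0,"travel": [0,0,0.014],"twist": 0}
    - {"jaw": 0,"travel": [0,0,0.014],"twist": 0}
    - {"jaw": 0,"travel": [0,0,0.014],"twist": 0}

```text
t: 19.9
eef_pos: [526.5, -171.7, 96.3]
tcp_rot: [3.141, -0.0, -0.002]
ft_force: [-1.1, 0.4, 3.0]
opening: 0.005
grip_force: 1.5
```

>>> drive_tool:
  targets:
    - {"jaw": 0,"travel": [0,0,0.001],"twist": 0}
    - {"jaw": 0,"travel": [0,0,0.002],"twist": 0}
    - {"jaw": 0,"travel": [0,0,0.003],"twist": 0}
    - {"jaw": 0,"travel": [0,0,0.004],"twist": 0}
    - {"jaw": 0,"travel": [0,0,0.004],"twist": 0}
    - {"jaw": 0,"travel": [0,0,0.004],"twist": 0}

```text
t: 20.4
eef_pos: [526.6, -171.8, 92.3]
tcp_rot: [3.141, -0.0, -0.002]
ft_force: [-1.5, -0.1, 7.1]
opening: 0.007
grip_force: 3.1
```

>>> drive_tool:
  targets:
    - {"jaw": 0,"travel": [0,0,0.001],"twist": 0}
    - {"jaw": 0,"travel": [0,0,0.002],"twist": 0}
    - {"jaw": 0,"travel": [0,0,0.0023],"twist": 0}
    - {"jaw": 0,"travel": [0,0,0.0023],"twist": 0}
    - {"jaw": 0,"travel": [0,0,0.0023],"twist": 0}
    - {"jaw": 0,"travel": [0,0,0.0023],"twist": 0}

```text
t: 20.9
eef_pos: [526.6, -171.8, 90.2]
tcp_rot: [3.141, -0.0, -0.002]
ft_force: [-1.7, 0.4, 7.6]
opening: 0.002
grip_force: 4.0
```

Run:
```python
from h import *
for i in range(4): c=read_camera("side"); s=state(); print(s["eef_pos"],s["ft_force"])
```

```text
[ 526.5800279  -171.78826503   90.24839897] [-1.87790539  1.20168853  8.65077291]
[ 526.54239015 -171.80808488   90.22800718] [-2.14749746  0.79577129  7.67681517]
[ 526.55148763 -171.76815414   90.22641518] [-1.09188971  0.57453818  8.28779123]
[ 526.54938376 -171.77652824   90.2251236 ] [-1.64257489  0.58817155  7.13219826]
```

>>> drive_tool:
  targets:
    - {"jaw": 0,"travel": [0,0,0.0002],"twist": 0}
    - {"jaw": 0,"travel": [0,0,0.0002],"twist": 0}
    - {"jaw": 0,"travel": [0,0,0.0002],"twist": 0}
    - {"jaw": 0,"travel": [0,0,0.0002],"twist": 0}
    - {"jaw": 0,"travel": [0,0,0.0002],"twist": 0}
    - {"jaw": 0,"travel": [0,0,0.0002],"twist": 0}
    - {"jaw": 0,"travel": [0,0,0.0002],"twist": 0}
    - {"jaw": 0,"travel": [0,0,0.0002],"twist": 0}

```text
t: 21.77
eef_pos: [526.6, -171.8, 90.1]
tcp_rot: [3.141, -0.0, -0.002]
ft_force: [-2.4, 0.2, 7.5]
opening: 0.006
grip_force: 4.0
```

>>> drive_tool:
  targets:
    - {"jaw": 0,"travel": [0,0,0],"twist": 0}
    - {"jaw": 0,"travel": [0,0,0],"twist": 0}
    - {"jaw": 0,"travel": [0,0,0],"twist": 0}
    - {"jaw": 0,"travel": [0,0,0],"twist": 0}
    - {"jaw": 0,"travel": [0,0,0],"twist": 0}
    - {"jaw": 0,"travel": [0,0,0],"twist": 0}
    - {"jaw": 0,"travel": [0,0,0],"twist": 0}
    - {"jaw": 0,"travel": [0,0,0],"twist": 0}

```text
t: 22.43
eef_pos: [526.6, -171.8, 90.1]
tcp_rot: [3.141, -0.0, -0.002]
ft_force: [-2.3, 0.5, 9.2]
opening: 0.001
grip_force: 4.0
```

>>> drive_tool:
  targets:
    - {"jaw": 0,"travel": [0,0,0],"twist": 0}
    - {"jaw": 0,"travel": [0,0,0],"twist": 0}
    - {"jaw": 0,"travel": [0,0,0],"twist": 0}
    - {"jaw": 0,"travel": [0,0,0],"twist": 0}
    - {"jaw": 0,"travel": [0,0,0],"twist": 0}
    - {"jaw": 0,"travel": [0,0,0],"twist": 0}
    - {"jaw": 0,"travel": [0,0,0],"twist": 0}
    - {"jaw": 0,"travel": [0,0,0],"twist": 0}

```text
t: 23.1
eef_pos: [526.6, -171.8, 90.0]
tcp_rot: [3.141, -0.0, -0.002]
ft_force: [-2.0, 0.1, 8.1]
opening: 0.005
grip_force: 4.0
```

>>> drive_tool:
  targets:
    - {"jaw": 0,"travel": [0,0,0],"twist": 0}
    - {"jaw": 0,"travel": [0,0,0],"twist": 0}
    - {"jaw": 0,"travel": [0,0,0],"twist": 0}
    - {"jaw": 0,"travel": [0,0,0],"twist": 0}
    - {"jaw": 0,"travel": [0,0,0],"twist": 0}
    - {"jaw": 0,"travel": [0,0,0],"twist": 0}
    - {"jaw": 0,"travel": [0,0,0],"twist": 0}
    - {"jaw": 0,"travel": [0,0,0],"twist": 0}

```text
t: 23.77
eef_pos: [526.5, -171.8, 90.0]
tcp_rot: [3.141, -0.0, -0.002]
ft_force: [-1.8, 0.5, 8.6]
opening: 0.003
grip_force: 4.0
```

Held flush at z 90.0 with about 8.4 N for over 2 s, as expected. Handing in.

```bash
python3 -c "
from cell import *
print(job_done())"
```

```text
the job is handed in; nothing more can be done
None
```

The fuse is stacked in the jig (body, spacer, then cap with the red ring up), and I handed the job in with the cap pressed: fingertips at rim height, 90.0 mm, pushing about 8 N and held there for over 2 s; no verdict came back.

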